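# Put the wick carton away in the bench drawer

### The job

Pull the bench drawer wide open, lay the wick carton flat in its empty left-hand compartment (set it down, do not drop it), and slide the drawer fully shut without slamming it. The jar lid stays in the other compartment, and the jar on top of the unit, the tape roll and the beaker are left where they are.

Things in the scene. Friction and masses are not known exactly. Their poses are not given: they have to be found in the camera images.
- unit: fixed low wooden drawer unit, 220 deep (x) x 230 wide (y) x 92 mm high, on the worktop; the underside of its top is at 82 mm. Origin at the centre of its underside; its +x points from front to back, +y to the left as seen from the robot, z up. Its front face lies 110 mm from the origin along -x
- drawer (a joint): the unit's only drawer: 0 = fully shut, grows as it is pulled out along the unit's -x, stops at 0.165 m. Starts a little open, stays where it is left, moves with about 2 N. Front panel 12 mm thick, 226 mm wide, top edge 87 mm above the worktop. Inside are two equal compartments, left (+y) and right (-y); the unit covers whatever part is not pulled out
- handle (a point): centre of the drawer's steel bar handle: round bar 10 mm thick, 110 mm long along the unit's y, 64 mm above the worktop; its axis stands 40 mm in front of the drawer's front panel (35 mm clear behind it). Moves with the drawer; axes parallel to the unit's
- bay (a point): centre of the floor of the left, empty compartment: 155 long (x) x 93 mm wide (y), floor 21 mm above the worktop; outer walls 6 mm thick, rim 39 mm above the floor, divider 35 mm above it. Moves with the drawer, axes parallel to the unit's; at opening j it lies j - 83.5 mm in front of the unit's front face
- lid_bay (a point): centre of the floor of the right compartment, which holds the jar lid. Moves with the drawer; axes parallel to the unit's
- carton: white closed tuck-end carton of wicks lying flat on the worktop: 132 mm long along its own z (now level), 43 mm wide along its y (level), 30 mm thick along its x (vertical); 0.12 kg or so; origin at the middle of one end face
- carton_mid (a point): centre of the carton, 66 mm from either end, 15 mm above what it lies on; same axes as the carton
- jar_lid: round wooden jar lid, 72 mm across, 10 mm thick, lying in the drawer's right compartment; origin at the centre of its underside
- jar: finished candle in a glass jar with wax, 69 mm across, 82 mm high, standing on top of the drawer unit; origin at the centre of its underside
- tape_roll: roll of tan tape lying flat, 96 mm across, 25 mm high; origin at the centre of its underside
- beaker: small clear empty measuring beaker, 67 x 78 mm, 96 mm high, upright; origin at the centre of its underside. It stands before the big fixed grey wax urn: a cylinder 410 mm across and 550 mm high centred near x = 0.87, y = 0.10 m, whose tap lever reaches out to x = 0.61 at y = 0.16 and 0.34 m high: keep the wrist clear of it when swinging across
Mind the look-alikes: they are no part of the job. Of the things shaped like the jar_lid, the wooden one is meant.

How it is judged:
On the way, in this order (a step that is already met when the one before it is completed fails the run):
1. the drawer is pulled out at least 140 mm (value of joint drawer above 0.14 m), for 0.2 s.
2. the carton lies flat on the floor of the left compartment and is let go (x of carton_mid in the frame of bay between -0.02 and 0.02 m and y of carton_mid in the frame of bay between -0.035 and 0.035 m and z of carton_mid in the frame of bay below 0.019 m and contact force between the fingers and carton below 0.1 N and linear speed of carton below 0.05 m/s), for 0.2 s.
At the end, for the whole second after the job is handed in: The drawer is shut to within 6 mm. The carton is at rest inside the left compartment, flat on its broad side on the compartment's floor (its centre less than 19 mm above the floor and within 20 mm along and 35 mm across of the compartment's middle). The jar lid is still in the right compartment (value of joint drawer below 0.006 m and x of carton_mid in the frame of bay between -0.02 and 0.02 m and y of carton_mid in the frame of bay between -0.035 and 0.035 m and z of carton_mid in the frame of bay below 0.019 m and y of jar_lid in the frame of lid_bay between -0.03 and 0.03 m and z of jar_lid in the frame of lid_bay below 0.03 m and linear speed of carton below 0.02 m/s and velocity of joint drawer between -0.02 and 0.02 m/s); the robot touches nothing.
It fails at once if the drawer is slammed (it moves shut faster than 0.4 m/s) (velocity of joint drawer below -0.4 m/s).
It fails at once if the carton is dropped (falls freely more than about 15 mm) (contact force between the fingers and carton below 0.05 N and linear speed of carton above 0.55 m/s).
It fails at once if the jar on the unit is shifted by more than 25 mm or tipped (distance of jar from where it was at the start of the episode above 0.025 m or angle between jar's own z axis and vertical above 0.3 rad).
It fails at once if the tape roll is shifted by more than 25 mm (distance of tape_roll from where it was at the start of the episode above 0.025 m).
It fails at once if the beaker is shifted by more than 25 mm or tipped (distance of beaker from where it was at the start of the episode above 0.025 m or angle between beaker's own z axis and vertical above 0.3 rad).
It also fails if it takes over 72 s, if anything falls off the work surface, if the arm or the gripper's body presses on something with over 40 N, if the wrist force passes 120 N, or if a joint passes its speed limit or range.

### The arm

A 6-joint arm with a two-finger parallel gripper is mounted at the origin on the work surface; the furniture and walls round the work are solid. World frame = base frame: x ahead of the robot, y to its left, z up, the work surface at z = 0. Lengths are in m, angles in rad, forces in N, time in s.
With the tool pointing down it reaches from about 0.35 to 0.85 m from the base axis. Payload 8.1 kg.
Tool frame: the origin (TCP) lies on the centre line of the jaws, within the pads' length; the fingertips stand 17 mm ahead of it and the grasp point (between the pads) lies 2 mm behind it; z points along the fingers, y is the line along which they close (so a half turn about z gives the same grasp; the last joint's range is limited). The gripper opens to 93 mm and grips with 3 to 60 N. Pads are 15 mm wide; open, the fingers measure 128 mm over their backs; the gripper's body (75 mm by 188 mm) begins 65 mm behind the grasp point.
Start: joints at [1.205, 0.13, 1.488, -0, 1.523, -0.085], TCP at [0.166, 0.577, 0.236] pointing down, gripper open.
Joint ranges: [-2.96, 2.96], [-0.89, 2.26], [0.02, 2.5], [-1.34, 4.48], [0, 2.73], [-2.66, 2.66]. Speed limits (rad/s): [2.39, 2.39, 2.79, 3.14, 3.14, 3.14].

### API

Orientations are given as a rotation vector (axis times angle).
In Python, from plant import status, eyes, robot gives the robot as it stands. The module is installed in compiled form; this text tells all that it offers.
- The arm moves only by the tool servo_tool, never from a script. Its argument "plan" is text: rows parted by semicolons, each of 4 numbers parted by spaces: the shift along the tool's x, y, z in m, then the turn about the tool's z in degrees. A call has 1 to 12 rows; each row is the pose to reach, as a shift and turn from the pose commanded when the call began, along the tool's axes at that moment; what a row does not reach only later rows make up. A row lasts 1/12 s, in which the tool goes at most 41.7 mm and 7.16 degrees, less where a joint would pass 70% of its speed; a pose out of reach is approached as far as the arm can. A call with a gripper value outside its range is refused whole. "grip" is the closure, from -1 (fully open) to 1 (shut), set as the call begins (left out, the last holds). The fingers move at their own pace and stop on an object; "grip_force" is the grip in N (left out, the last holds). Time passes only in rows, so rows that repeat a pose let the fingers close. It gives the time, the measured TCP pose, the force, the opening and the grip force at its end, in the units of the state.
- status.read_state(): the state, without advancing time (a new reading comes with each control period).
- eyes.read_camera(name): name is "side" or "top" or "wrist"; returns a dict with "image" (480x640x3 uint8, blue, green, red), "fovy" (degrees; the focal length in pixels is half the picture's height over the tangent of half this angle, whatever the lens; pixels are square), "cx", "cy" (the principal point, pixels), "k1" (the pictures are not rectified: a ray, as slopes to the right and down, at radius r is drawn at 1 + k1 r^2 times it, then the intrinsics apply), "world_from_camera" (4x4, takes a point from camera to world coordinates); the wrist camera has in their place "hand_eye" (4x4, takes a point from camera to tool coordinates, whose origin is the TCP and whose axes are the flange's). Camera axes: x right, y down, z forward; pixel columns grow to the right and rows downward; lengths in m; the calibration is good to about 2 mm. A picture is of the moment at which its call begins: read the wrist's pose just before it. There is no depth.
- robot.close_job(): hands the job in; it is judged then, once.
The state is a dict: "t": time; "q": joint angles; "dq": joint speeds; "joint_torque": joint torques, N m; "tool_pos": TCP position; "orientation": TCP orientation; "force": force on the tool from outside, world axes, zero at the start; "wrist_torque": the same for the moment, N m; "opening": finger opening in m; "gripper_force": force on a finger pad.
Only numpy, scipy, OpenCV 4.12 (cv2) and the standard library are available. Lean on these libraries where they do the work, as an engineer would, in place of code of your own. Each camera call takes 0.05 s, during which the arm holds its last target. There are 200 camera calls.

## Working session

There is one attempt and no reset: what is moved stays moved. The work goes in short steps, Python scripts to look and compute and a tool call to move; the robot and the scene stay as the last step left them, time stands still between calls to the robot, and variables do not carry over. Pictures are saved under pics/ and viewed, at most 10 in all, crops included, and the job is handed in when it is done.

Besides the shell and the picture viewer there is one more tool, called as name(argument=value, ...) on one line, values as JSON. servo_tool: Moves the arm, as the interface text tells. Its arguments: {"type":"object","properties":{"plan":{"type":"string"},"grip":{"type":"number"},"grip_force":{"type":"number"}},"required":["plan"]}

```bash
mkdir -p pics; cat > h.py <<'E'
import numpy as np, cv2
from plant import status, eyes, robot
from scipy.spatial.transform import Rotation as R
def K(c):
    f=240/np.tan(np.radians(c["fovy"])/2); return np.array([[f,0,c["cx"]],[0,f,c["cy"]],[0,0,1.]])
def wc(c,s=None):
    if "world_from_camera" in c: return np.array(c["world_from_camera"])
    T=np.eye(4);T[:3,:3]=R.from_rotvec(s["orientation"]).as_matrix();T[:3,3]=s["tool_pos"]; return T@np.array(c["hand_eye"])
def px2w(c,uv,z,s=None):
    T=wc(c,s); n=cv2.undistortPoints(np.array([uv],float).reshape(-1,1,2),K(c),np.array([c["k1"],0,0,0.]),).reshape(-1,2)
    d=np.c_[n,np.ones(len(n))]@T[:3,:3].T; o=T[:3,3]; return o+d*((z-o[2])/d[:,2])[:,None]
def w2px(c,P,s=None):
    T=np.linalg.inv(wc(c,s)); return cv2.projectPoints(np.array(P,float).reshape(-1,1,3),cv2.Rodrigues(T[:3,:3])[0],T[:3,3],K(c),np.array([c["k1"],0,0,0.]))[0].reshape(-1,2)
E
python3 - <<'E'
from h import *
s=status.read_state();print(s)
for n in("top","side"):
    c=eyes.read_camera(n);cv2.imwrite(f"pics/{n}0.png",c["image"]);print({k:v for k,v in c.items() if k!="image"})
E
```

```text
{'t': 0.0, 'q': array([ 1.20456480e+00,  1.31143242e-01,  1.48927485e+00, -4.63272709e-06,
        1.52299307e+00, -8.54107287e-02]), 'dq': array([ 0.00169877, -0.0003417 , -0.000833  , -0.00075413, -0.00125385,
       -0.00053592]), 'joint_torque': array([-1.59922674e-03, -5.59859347e+01, -4.91740358e+01,  7.65606528e-02,
        3.59778351e-02, -2.19912135e-04]), 'tool_pos': array([0.16608051, 0.57599915, 0.23460056]), 'orientation': array([-4.39607398e-01, -3.11027525e+00,  2.78525111e-03]), 'force': array([ 0.00619289, -0.21328077,  0.50932887]), 'wrist_torque': array([-0.02337393,  0.05200156,  0.00478697]), 'gripper_force': 0.0, 'opening': 0.09294490605674616}
{'fovy': 54.927081738048564, 'cx': 322.3661222504458, 'cy': 238.44956286047753, 'k1': -0.06245523009155112, 'world_from_camera': array([[ 0.10265145, -0.96907424,  0.22440542,  0.32323435],
       [-0.99471665, -0.1002798 ,  0.02197155, -0.00469828],
       [ 0.00121126, -0.22547522, -0.97424815,  1.08929778],
       [ 0.        ,  0.        ,  0.        ,  1.        ]])}
{'fovy': 49.8799161738881, 'cx': 321.5318481066059, 'cy': 237.98799495413675, 'k1': 0.02780171755830542, 'world_from_camera': array([[-0.98215927, -0.14938647,  0.11422277,  0.41193148],
       [-0.18767651,  0.7403559 , -0.64548483,  0.7694362 ],
       [ 0.0118612 , -0.65540585, -0.75518375,  1.00255347],
       [ 0.        ,  0.        ,  0.        ,  1.        ]])}
```

View pics/top0.png

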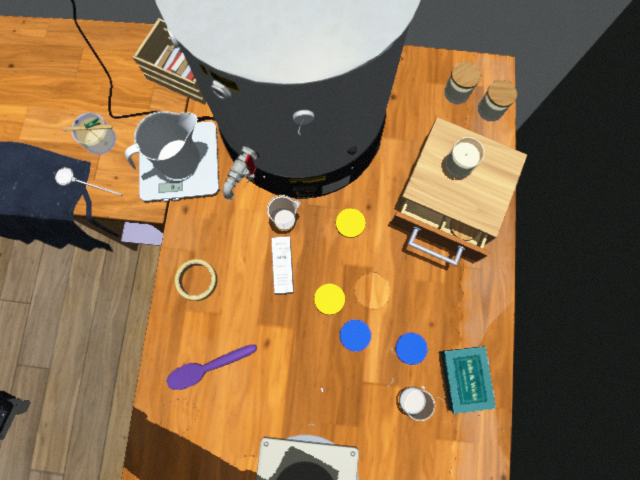

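View pics/side0.png

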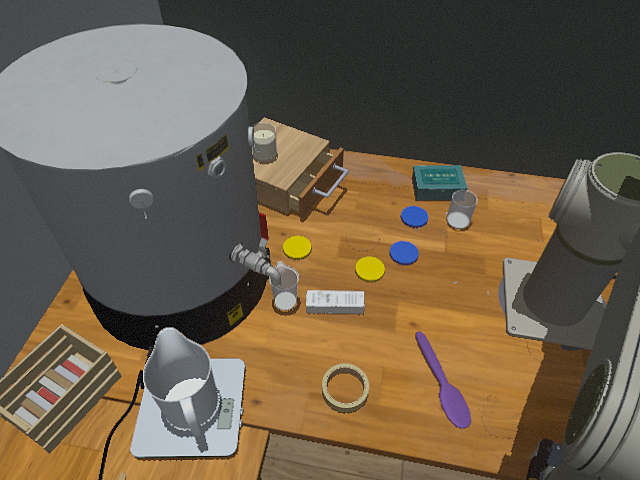

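The top view shows the white carton at (282,265), and the teal box at (469,380) is the only other box. The beaker is at (283,213) beside the carton, with a similar glass at (415,402). The tape roll is at (195,280). The drawer unit is at (462,190), its handle runs (411,245)–(461,262), and the jar is at (466,155). The discs are yellow (350,222) and (329,298), blue (355,335) and (411,348), wood-toned (372,290), plus the wooden lid inside the drawer. I choose the white carton and will check it in a close crop.

```bash
python3 - <<'E'
import cv2
i=cv2.imread("pics/top0.png")
a=cv2.resize(i[200:320,235:335],None,fx=4,fy=4,interpolation=2);b=cv2.resize(i[112:272,390:530],None,fx=3,fy=3,interpolation=2)
cv2.imwrite("pics/crop0.png",cv2.hconcat([a[:480],b]))
E
```

```text
(no output)
```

View pics/crop0.png

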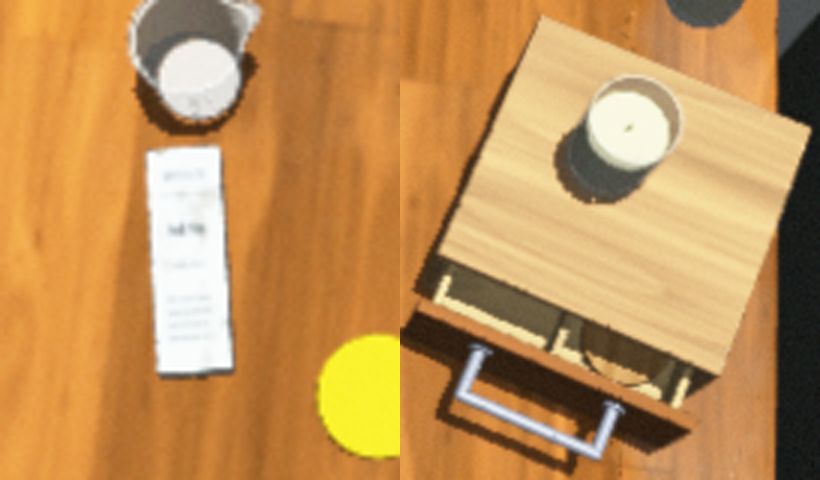

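The crop confirms the white carton, with top-face corners at about (148,150), (219,147), (232,370) and (158,373) in crop pixels. It also shows the drawer slightly open with the wooden lid in the right compartment, and the handle bar from (462,398) to (598,455).

```bash
python3 - <<'E'
from h import *
c=eyes.read_camera("top"); g=c["image"]
A=lambda p:[(235+x/4-.4,200+y/4-.4) for x,y in p]
B=lambda p:[(390+(x-400)/3-.3,112+y/3-.3) for x,y in p]
C=px2w(c,A([(148,150),(219,147),(232,370),(158,373)]),.03);print("carton",C.round(4),C.mean(0).round(4))
d=C[0]+C[1]-C[2]-C[3];print("ang",np.degrees(np.arctan2(d[1],d[0])))
U=px2w(c,B([(541,16),(811,128),(720,374),(440,252)]),.092);print("unit",U.round(4),U.mean(0).round(4))
e=U[0]+U[1]-U[2]-U[3];f=U[0]+U[3]-U[1]-U[2];print(np.degrees(np.arctan2(e[1],e[0])),np.degrees(np.arctan2(f[1],f[0]))-90,np.linalg.norm(e)/2,np.linalg.norm(f)/2)
H=px2w(c,B([(462,398),(598,455)]),.064);print("handle",H.round(4),H.mean(0).round(4))
h=H[0]-H[1];print(np.degrees(np.arctan2(h[1],h[0]))-90,np.linalg.norm(h))
a=np.radians((np.degrees(np.arctan2(e[1],e[0]))+np.degrees(np.arctan2(f[1],f[0]))-90)/2);ux=np.array([np.cos(a),np.sin(a)])
print("open", -(H.mean(0)[:2]-U.mean(0)[:2])@ux-.110-.040-.012)
print("beaker",px2w(c,[(285,220)],.0),"tape",px2w(c,[(195,280)],.025),"jar",px2w(c,[(466,153)],.174))
E
```

```text
carton [[0.5582 0.1386 0.03  ]
 [0.5643 0.0971 0.03  ]
 [0.4345 0.0742 0.03  ]
 [0.4283 0.1162 0.03  ]] [0.4963 0.1065 0.03  ]
ang 9.900598158517317
unit [[ 0.8763 -0.2227  0.092 ]
 [ 0.8043 -0.4394  0.092 ]
 [ 0.5978 -0.3695  0.092 ]
 [ 0.671  -0.1542  0.092 ]] [ 0.7374 -0.2965  0.092 ]
-18.565284344814792 -18.567731012831302 0.21722618670740404 0.2278532021313634
handle [[ 0.5663 -0.1824  0.064 ]
 [ 0.5329 -0.2878  0.064 ]] [ 0.5496 -0.2351  0.064 ]
-17.585487426425402 0.11054341897808849
open 0.035554185682419165
beaker [[0.61079331 0.11549634 0.        ]] tape [[0.43904969 0.30415702 0.025     ]] jar [[ 0.75293115 -0.27122523  0.174     ]]
```

```bash
cat >> h.py <<'E'
def go(p,yaw):
    """tool-frame shift and turn (deg) to world p with tool-y at world yaw deg (mod 180)"""
    s=status.read_state(); M=R.from_rotvec(s["orientation"]).as_matrix()
    d=M.T@(np.array(p)-s["tool_pos"]); y=np.degrees(np.arctan2(M[1,1],M[0,1])); w=-((yaw-y+90)%180-90)
    print("shift mm",(d*1000).round(1),"turn",round(w,2),"or",round(w-np.sign(w)*180,2),"q",s["q"].round(2),"t",s["t"])
E
python3 -c "
from h import *
go([.5496,-.2351,.18],-18.5)"
```

```text
shift mm [-593.3 -673.1   55.7] turn -87.59 or 92.41 q [ 1.2   0.13  1.49 -0.    1.52 -0.09] t 0.15
```

servo_tool(plan="-0.01 -0.012 0 2;-0.03 -0.034 0 5;-0.055 -0.062 0 9;-0.08 -0.09 0 13;-0.105 -0.119 0 17;-0.13 -0.147 0 21;-0.155 -0.176 0 25;-0.18 -0.204 0 29;-0.205 -0.232 0 33;-0.23 -0.26 0 37;-0.255 -0.288 0 41;-0.28 -0.316 0 45", grip=0.35)

```text
t: 1.15
tool_pos: [0.3479, 0.1936, 0.2356]
orientation: [1.601, 2.703, 0.0]
force: [1.0, -0.0, -0.4]
opening: 0.0304
gripper_force: 0.0
```

```bash
python3 -c "
from h import *
go([.5496,-.2351,.18],-18.5);s=status.read_state();print(s['tool_pos'],s['opening'])"
```

```text
shift mm [-472.9  -29.3   55.6] turn 47.23 or -132.77 q [ 0.38 -0.45  2.01 -0.    1.58 -0.12] t 1.15
[0.34791721 0.19359324 0.23558788] 0.03041321179196641
```

servo_tool(plan="-0.025 -0.001 0 3;-0.06 -0.003 0 7;-0.1 -0.006 0 11;-0.14 -0.009 0 15;-0.18 -0.011 0.005 19;-0.22 -0.013 0.01 23;-0.26 -0.016 0.02 27;-0.3 -0.018 0.03 31;-0.34 -0.021 0.04 35;-0.38 -0.024 0.045 39;-0.42 -0.026 0.05 43;-0.45 -0.028 0.055 46")

```text
t: 2.15
tool_pos: [0.5412, -0.2151, 0.1797]
orientation: [-2.531, -1.86, 0.001]
force: [1.5, 0.2, 0.6]
opening: 0.0304
gripper_force: 0.0
```

servo_tool(plan="-0.016 -0.016 0 1.2;-0.016 -0.016 0 1.2;-0.016 -0.016 0 1.2;-0.016 -0.016 0 1.2")

```text
t: 2.48
tool_pos: [0.521, -0.2223, 0.181]
orientation: [2.546, 1.84, 0.001]
force: [-0.3, 0.6, 0.5]
opening: 0.0302
gripper_force: 0.0
```

```bash
python3 - <<'E'
from h import *
go([.5496,-.2351,.18],-18.5)
s=status.read_state();c=eyes.read_camera("wrist");np.savez("w1.npz",**{k:v for k,v in c.items()},**{"s_"+k:v for k,v in s.items()})
i=c["image"].copy();print(s["tool_pos"],c["hand_eye"].round(3))
a=np.radians(-18.5);uy=np.array([-np.sin(a),np.cos(a),0]);h=np.array([.5496,-.2351,.064])
for p in w2px(c,[h+.055*uy,h-.055*uy],s): cv2.circle(i,tuple(int(x) for x in p),4,(0,0,255),1);print(p)
cv2.imwrite("pics/w1.png",i)
E
```

```text
shift mm [-3.1 31.2  1. ] turn 0.23 or -179.77 q [-0.49  0.07  1.65  0.    1.42 -0.18] t 2.4833
[ 0.52096431 -0.22234258  0.18096618] [[-0.    -0.964 -0.265  0.073]
 [ 1.    -0.    -0.     0.001]
 [-0.    -0.265  0.964 -0.149]
 [ 0.     0.     0.     1.   ]]
[360.72368498 168.35911592]
[355.88358327 309.54509704]
```

View pics/w1.png

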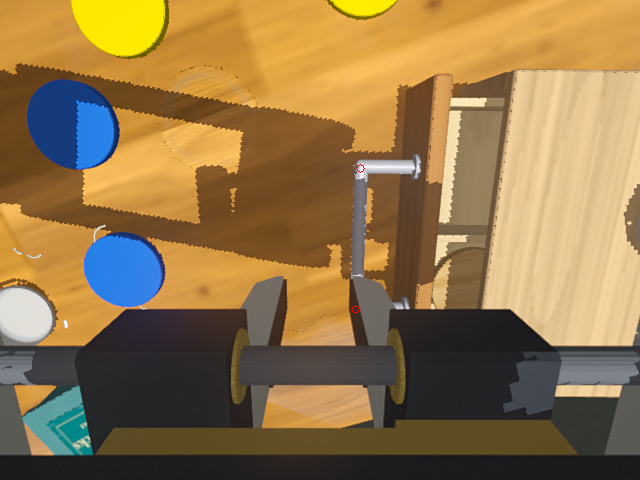

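The wrist view matches the prediction: the projected handle end falls on the real one at (360,169), and the yaw agrees. The tool is 31 mm short along its y because of my wrong sign.

servo_tool(plan="-0.003 0.015 0 0.2;-0.003 0.031 0 0.2;-0.003 0.031 0 0.2;-0.003 0.031 0.02 0.2;-0.003 0.031 0.045 0.2;-0.003 0.031 0.07 0.2;-0.003 0.031 0.09 0.2;-0.003 0.031 0.105 0.2;-0.003 0.031 0.115 0.2;-0.003 0.031 0.119 0.2;-0.003 0.031 0.119 0.2;-0.003 0.031 0.119 0.2")

```text
t: 3.53
tool_pos: [0.5499, -0.2353, 0.0628]
orientation: [2.548, 1.836, 0.001]
force: [-0.0, -0.6, 0.9]
opening: 0.0306
gripper_force: 0.0
```

servo_tool(plan="0 0 0 0;0 0 0 0;0 0 0 0;0 0 0 0;0 0 0 0;0 0 0 0", grip=1, grip_force=30)

```text
t: 4.03
tool_pos: [0.5496, -0.2356, 0.0624]
orientation: [2.549, 1.835, 0.001]
force: [-1.9, 0.9, 4.6]
opening: 0.0087
gripper_force: 30.0
```

servo_tool(plan="0 -0.004 0 0;0 -0.012 0 0;0 -0.022 0 0;0 -0.034 0 0;0 -0.046 0 0;0 -0.058 0 0;0 -0.07 0 0;0 -0.082 0 0;0 -0.094 0 0;0 -0.105 0 0;0 -0.114 0 0;0 -0.12 0 0")

```text
t: 5.03
tool_pos: [0.4352, -0.1969, 0.0623]
orientation: [2.548, 1.835, 0.002]
force: [2.7, 1.3, 6.5]
opening: 0.0089
gripper_force: 30.0
```

servo_tool(plan="0 0 0 0;0 0 0 0;0 0 0 0;0 0 0 0")

```text
t: 5.37
tool_pos: [0.4353, -0.197, 0.0623]
orientation: [2.549, 1.835, 0.001]
force: [-0.6, 2.0, 9.3]
opening: 0.0087
gripper_force: 30.0
```

servo_tool(plan="0 0 0 0;0 0 0 0;0 0 0 0;0 0 0 0", grip=0.35)

```text
t: 5.7
tool_pos: [0.4348, -0.1969, 0.0611]
orientation: [-2.549, -1.835, 0.001]
force: [-0.5, 0.4, -0.3]
opening: 0.0286
gripper_force: 0.0
```

servo_tool(plan="0 0 -0.005 0;0 0 -0.02 0;0 0 -0.045 0;0 0 -0.07 0;0 0 -0.1 0;0 0 -0.13 0;0 0 -0.16 0;0 0 -0.17 0")

```text
t: 6.37
tool_pos: [0.4371, -0.1982, 0.237]
orientation: [2.544, 1.832, 0.004]
force: [1.0, -1.3, 0.7]
opening: 0.0303
gripper_force: 0.0
```

```bash
python3 - <<'E'
from h import *
c=eyes.read_camera("top");i=c["image"]
cv2.imwrite("pics/top1.png",cv2.resize(i[100:340,240:560],None,fx=2.5,fy=2.5,interpolation=2))
go([.4963,.1065,.13],99.9)
E
```

```text
shift mm [308.1 -41.7 106.3] turn 61.61 or -118.39 q [-0.53 -0.21  1.81 -0.    1.53 -0.21] t 6.4167
```

View pics/top1.png

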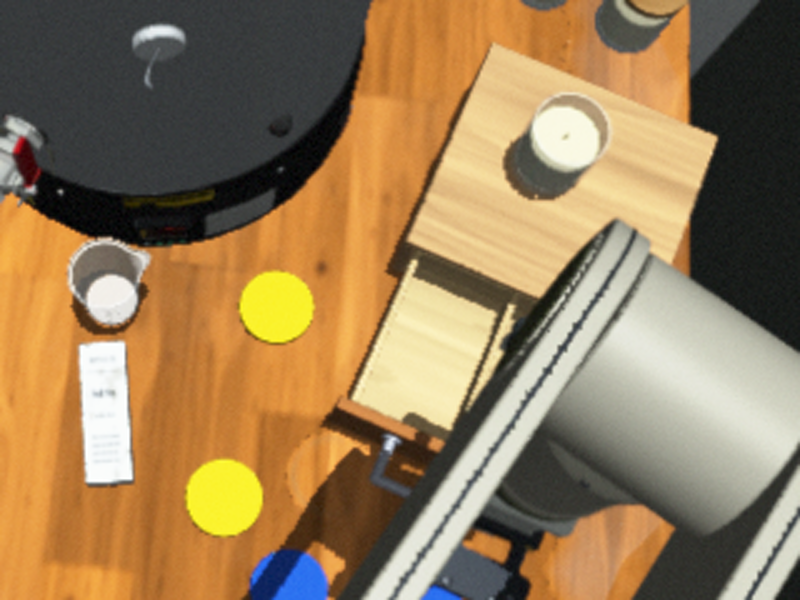

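The drawer is open about 156 mm, and its left compartment is visible and empty, with inner corners in the crop at about (413,265), (352,400), (462,412) and (508,310). The carton is still in place. I'll move over the carton.

servo_tool(plan="0.01 -0.002 0 4;0.03 -0.005 0 9;0.06 -0.009 0 15;0.09 -0.013 0 21;0.12 -0.017 0 27;0.15 -0.02 0.01 33;0.18 -0.024 0.03 39;0.21 -0.028 0.05 45;0.24 -0.032 0.07 51;0.27 -0.036 0.08 56;0.295 -0.04 0.087 60;0.308 -0.042 0.09 61.6", grip=-1)

```text
t: 7.42
tool_pos: [0.4913, 0.1106, 0.1381]
orientation: [-3.13, -0.267, 0.007]
force: [0.1, 0.1, -0.0]
opening: 0.0926
gripper_force: 0.0
```

servo_tool(plan="0 0 0 0;0 0 0 0;0 0 0 0")

```text
t: 7.67
tool_pos: [0.4928, 0.1075, 0.1409]
orientation: [3.129, 0.273, -0.002]
force: [0.1, 0.0, 1.1]
opening: 0.0926
gripper_force: 0.0
```

```bash
python3 - <<'E'
from h import *
go([.4963,.1065,.024],99.9)
s=status.read_state();c=eyes.read_camera("wrist")
i=c["image"].copy();print(s["tool_pos"])
a=np.radians(9.9);ux=np.array([np.cos(a),np.sin(a),0]);uy=np.array([-np.sin(a),np.cos(a),0]);h=np.array([.4963,.1065,.03])
for p in w2px(c,[h+x*.066*ux+y*.0215*uy for x in(-1,1) for y in(-1,1)],s): cv2.circle(i,tuple(int(x) for x in p),4,(0,0,255),1);print(p)
cv2.imwrite("pics/w2.png",i)
t=eyes.read_camera("top")
C=lambda p:[(240+x/2.5-.3,100+y/2.5-.3) for x,y in p]
L=px2w(t,C([(413,265),(352,400)]),.060);D=px2w(t,C([(462,412),(508,310)]),.056)
b=np.radians(-18.5);vx=np.array([np.cos(b),np.sin(b),0]);vy=np.array([-np.sin(b),np.cos(b),0]);H=np.array([.4352,-.197,.064]);U=np.array([.7374,-.2965,0])
for P in(L,D): print("y rel handle",(P-H)@vy,"rel unit",(P-U)@vy,"x",(P-H)@vx)
print("handle y rel unit",(H-U)@vy)
cv2.imwrite("pics/top2.png",cv2.resize(t["image"][150:310,370:530],None,fx=3.7,fy=3.7,interpolation=2))
E
```

```text
shift mm [  3.5   1.5 116.9] turn 0.07 or -179.93 q [ 0.11 -0.06  1.86 -0.    1.34  1.51] t 7.6667
[0.49275488 0.10748457 0.14088115]
[346.26683751 319.1625102 ]
[291.04643523 319.12376481]
[350.45725499 144.18762836]
[287.52057755 144.12283285]
y rel handle [0.10116986 0.10365981] rel unit [0.0996386  0.10212854] x [0.20121367 0.05969434]
y rel handle [0.00771603 0.00379829] rel unit [0.00618477 0.00226703] x [0.09173505 0.19897669]
handle y rel unit -0.0015312634726020607
```

View pics/w2.png

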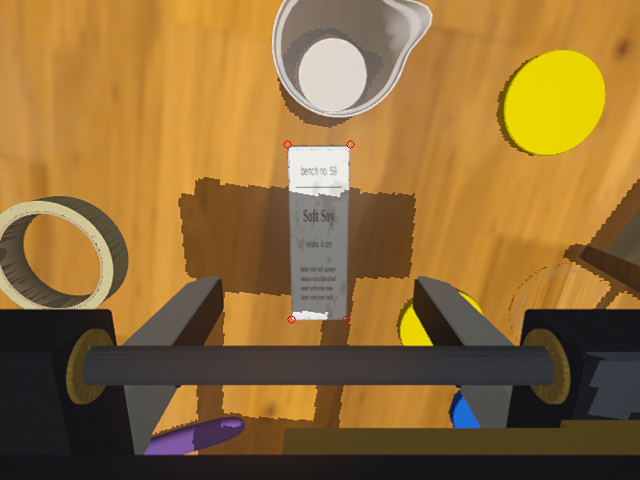

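View pics/top2.png

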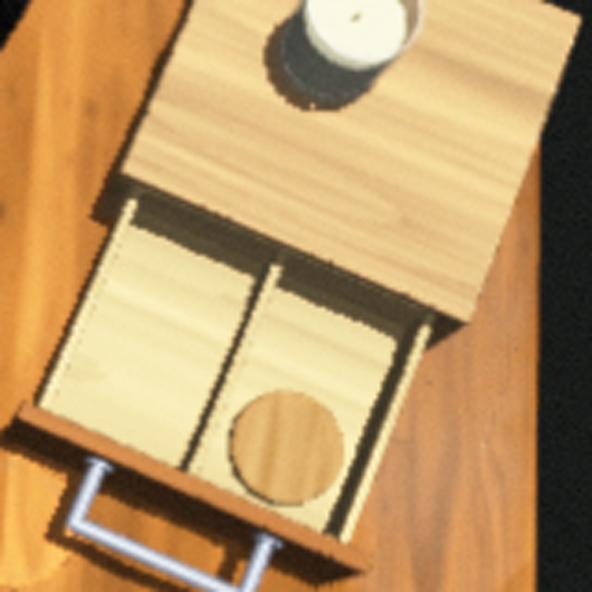

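Both pictures agree with the estimates. In the wrist view the carton corners sit at the predicted circles, (288,144) to (346,319). In the top view the open drawer shows the left wall rim from (131,200), the divider rim at (274,265), the right wall rim at (429,322) and the lid at (287,447).

```bash
python3 - <<'E'
from h import *
t=eyes.read_camera("top")
b=np.radians(-18.5);vx=np.array([np.cos(b),np.sin(b),0]);vy=np.array([-np.sin(b),np.cos(b),0]);H=np.array([.4352,-.197,.064])
f=lambda p,z:((px2w(t,[(370+x/3.7-.4,150+y/3.7-.4) for x,y in p],z)-H)@np.c_[vx,vy]).round(4)
print("L",f([(131,200),(42,405)],.06));print("D",f([(274,265),(188,468)],.056));print("R",f([(429,322),(346,540)],.06))
print("floor front edge",f([(183,468)],.021),"panel top ends",f([(28,403),(367,567)],.087))
# profile across the bay at mid depth, in unit frame y
for z,n in((.058,"rim"),):
    ys=np.arange(-.11,.12,.002);P=np.array([H+.155*vx+y*vy for y in ys]);P[:,2]=z
    q=w2px(t,P);print([(int(round(y*1000)),int(t["image"][int(round(v)),int(round(u))].mean())) for y,(u,v) in zip(ys,q)])
B=H+.1355*vx+.0495*vy;print(B)
E
```

```text
L [[0.2059 0.1028]
 [0.0615 0.1033]]
D [[0.2053 0.0043]
 [0.0632 0.0064]]
R [[ 0.2099 -0.0973]
 [ 0.061  -0.0973]]
floor front edge [[0.0697 0.0045]] panel top ends [[ 0.0531  0.1125]
 [ 0.0452 -0.1079]]
[(-110, 148), (-108, 148), (-106, 145), (-104, 152), (-102, 159), (-100, 181), (-98, 207), (-96, 207), (-94, 169), (-92, 66), (-90, 54), (-88, 56), (-86, 56), (-84, 115), (-82, 215), (-80, 218), (-78, 220), (-76, 218), (-74, 219), (-72, 220), (-70, 218), (-68, 219), (-66, 219), (-64, 220), (-62, 220), (-60, 220), (-58, 220), (-56, 220), (-54, 218), (-52, 217), (-50, 220), (-48, 218), (-46, 218), (-44, 218), (-42, 218), (-40, 219), (-38, 218), (-36, 217), (-34, 217), (-32, 219), (-30, 218), (-28, 217), (-26, 218), (-24, 217), (-22, 219), (-20, 217), (-18, 219), (-16, 218), (-14, 218), (-12, 218), (-10, 219), (-8, 217), (-6, 218), (-4, 217), (-2, 217), (0, 220), (2, 216), (4, 178), (6, 88), (8, 88), (10, 91), (12, 179), (14, 218), (16, 220), (18, 220), (20, 217), (22, 218), (24, 220), (26, 218), (28, 218), (30, 220), (32, 218), (34, 217), (36, 221), (38, 218), (40, 219), (42, 219), (44, 217), (46, 220), (48, 220), (50, 217), (52, 220), (54, 221), (56, 219), (58, 219), (60, 217), (62, 218), (64, 221), (66, 218), (68, 218), (70, 218), (72, 220), (74, 219), (76, 222), (78, 218), (80, 218), (82, 221), (84, 218), (86, 221), (88, 221), (90, 217), (92, 218), (94, 222), (96, 219), (98, 219), (100, 220), (102, 214), (104, 150), (106, 71), (108, 70), (110, 108), (112, 128), (114, 137), (116, 137), (118, 136)]
[ 0.57940444 -0.19305276  0.064     ]
```

servo_tool(plan="0.003 0.001 0.01 0;0.003 0.001 0.03 0;0.003 0.001 0.055 0;0.003 0.001 0.075 0;0.003 0.001 0.095 0;0.003 0.001 0.108 0;0.003 0.001 0.115 0;0.003 0.001 0.117 0;0.003 0.001 0.117 0;0.003 0.001 0.117 0;0.003 0.001 0.117 0")

```text
t: 8.73
tool_pos: [0.4975, 0.1077, 0.0258]
orientation: [-3.13, -0.271, -0.003]
force: [-0.1, 0.8, -0.1]
opening: 0.0928
gripper_force: 0.0
```

servo_tool(plan="0 0 0 0;0 0 0 0;0 0 0 0;0 0 0 0;0 0 0 0;0 0 0 0;0 0 0 0;0 0 0 0", grip=1, grip_force=12)

```text
t: 9.4
tool_pos: [0.4964, 0.1077, 0.0246]
orientation: [3.13, 0.271, -0.0]
force: [0.2, 0.8, -0.3]
opening: 0.0444
gripper_force: 0.0
```

servo_tool(plan="0 0 0 0;0 0 0 0;0 0 0 0;0 0 0 0")

```text
t: 9.73
tool_pos: [0.4964, 0.1077, 0.0246]
orientation: [3.13, 0.271, -0.0]
force: [0.3, 0.9, -0.2]
opening: 0.0426
gripper_force: 12.0
```

servo_tool(plan="0 0 -0.004 0;0 0 -0.012 0;0 0 -0.025 0;0 0 -0.04 0;0 0 -0.055 0;0 0 -0.07 0;0 0 -0.085 0;0 0 -0.1 0;0 0 -0.115 0;0 0 -0.125 0;0 0 -0.13 0;0 0 -0.13 0")

```text
t: 10.73
tool_pos: [0.4973, 0.1078, 0.1563]
orientation: [-3.13, -0.271, -0.004]
force: [0.2, -0.2, -1.6]
opening: 0.0431
gripper_force: 12.0
```

```bash
python3 - <<'E'
from h import *
b=np.radians(-18.5);vx=np.array([np.cos(b),np.sin(b),0]);vy=np.array([-np.sin(b),np.cos(b),0]);B=np.array([.4352,-.197,0])+.1365*vx+.0533*vy
print(B);B[2]=.155;go(B,71.5)
E
```

```text
[ 0.58155852 -0.18976643  0.        ]
shift mm [ 31.8 307.6   1.4] turn 28.41 or -151.59 q [ 0.11 -0.07  1.84  0.    1.37  1.51] t 10.7333
```

servo_tool(plan="0.001 0.01 0 1;0.004 0.03 0 3;0.007 0.06 0 6;0.01 0.09 0 9;0.013 0.12 0 12;0.016 0.15 0 15;0.019 0.18 0 18;0.022 0.21 0 21;0.025 0.24 0 24;0.028 0.27 0 26.5;0.031 0.295 0 28;0.032 0.308 0 28.4")

```text
t: 11.73
tool_pos: [0.5803, -0.1936, 0.153]
orientation: [3.099, -0.511, -0.003]
force: [1.1, 1.1, -2.1]
opening: 0.043
gripper_force: 12.0
```

servo_tool(plan="0 0 0 0;0 0 0 0;0 0 0 0;0 0 0 0")

```text
t: 12.07
tool_pos: [0.5806, -0.1888, 0.1543]
orientation: [-3.101, 0.502, 0.001]
force: [0.2, -0.5, -1.0]
opening: 0.043
gripper_force: 12.0
```

```bash
python3 - <<'E'
from h import *
go([.5816,-.1898,.0465],71.5)
s=status.read_state();c=eyes.read_camera("wrist");i=c["image"].copy()
b=np.radians(-18.5);vx=np.array([np.cos(b),np.sin(b),0]);vy=np.array([-np.sin(b),np.cos(b),0]);B=np.array([.5816,-.1898,.021])
for z in(.021,.058):
  for p in w2px(c,[B+x*.0775*vx+y*.0465*vy+[0,0,z-.021] for x in(-1,1) for y in(-1,1)],s): cv2.circle(i,tuple(int(x) for x in p),4,(0,0,255) if z<.03 else (0,255,0),1)
cv2.imwrite("pics/w3.png",i)
E
```

```text
shift mm [  1.3   0.6 107.8] turn 0.1 or -179.9 q [-0.4   0.21  1.55  0.    1.38  1.49] t 12.0667
```

View pics/w3.png

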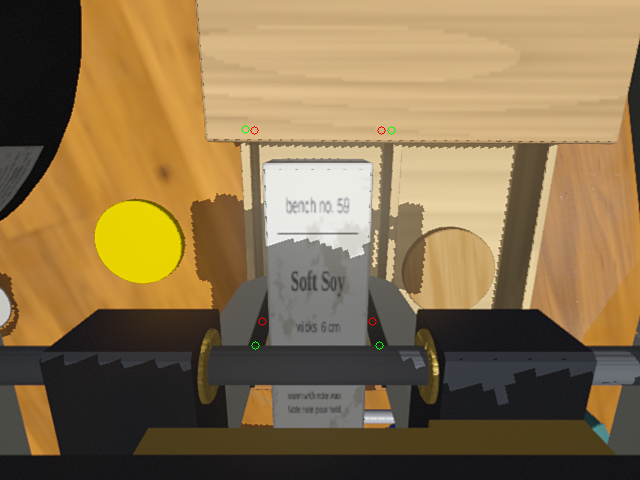

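servo_tool(plan="-0.002 0.002 0.005 0;-0.002 0.002 0.015 0;-0.002 0.002 0.03 0;-0.002 0.002 0.045 0;-0.002 0.002 0.06 0;-0.002 0.002 0.072 0;-0.002 0.002 0.082 0;-0.002 0.002 0.09 0;-0.002 0.002 0.096 0;-0.002 0.002 0.1 0;-0.002 0.002 0.103 0;-0.002 0.002 0.104 0")

```text
t: 13.12
tool_pos: [0.5785, -0.1915, 0.0505]
orientation: [3.101, -0.505, 0.0]
force: [0.7, 0.2, -1.1]
opening: 0.0429
gripper_force: 12.0
```

servo_tool(plan="0 0 0.001 0;0 0 0.002 0;0 0 0.003 0;0 0 0.004 0;0 0 0.004 0;0 0 0.004 0")

```text
t: 13.62
tool_pos: [0.5785, -0.1915, 0.0467]
orientation: [3.101, -0.505, 0.0]
force: [0.0, 0.1, -0.9]
opening: 0.0427
gripper_force: 12.0
```

servo_tool(plan="0 0 0.0005 0;0 0 0.001 0;0 0 0.001 0;0 0 0.001 0")

```text
t: 13.95
tool_pos: [0.5784, -0.1915, 0.0456]
orientation: [-3.101, 0.505, 0.0]
force: [-0.4, 0.2, -0.2]
opening: 0.0432
gripper_force: 12.0
```

servo_tool(plan="0 0 0 0;0 0 0 0;0 0 0 0;0 0 0 0;0 0 0 0;0 0 0 0", grip=-0.06)

```text
t: 14.45
tool_pos: [0.5784, -0.1915, 0.0457]
orientation: [3.101, -0.505, 0.0]
force: [-0.0, 0.8, -0.1]
opening: 0.0491
gripper_force: 0.0
```

servo_tool(plan="0 0 -0.003 0;0 0 -0.008 0;0 0 -0.015 0;0 0 -0.025 0;0 0 -0.035 0;0 0 -0.05 0;0 0 -0.065 0;0 0 -0.08 0;0 0 -0.1 0;0 0 -0.12 0;0 0 -0.13 0;0 0 -0.13 0")

```text
t: 15.45
tool_pos: [0.5804, -0.1923, 0.1801]
orientation: [3.099, -0.504, 0.01]
force: [0.2, 0.2, -0.2]
opening: 0.0494
gripper_force: 0.0
```

```bash
python3 - <<'E'
from h import *
go([.4352,-.1970,.175],-18.5)
s=status.read_state();c=eyes.read_camera("wrist");i=c["image"].copy()
cv2.imwrite("pics/w4.png",i)
E
```

```text
shift mm [-136.3   50.5    4.2] turn -89.99 or 90.01 q [-0.4   0.19  1.53 -0.    1.42  1.49] t 15.45
```

View pics/w4.png

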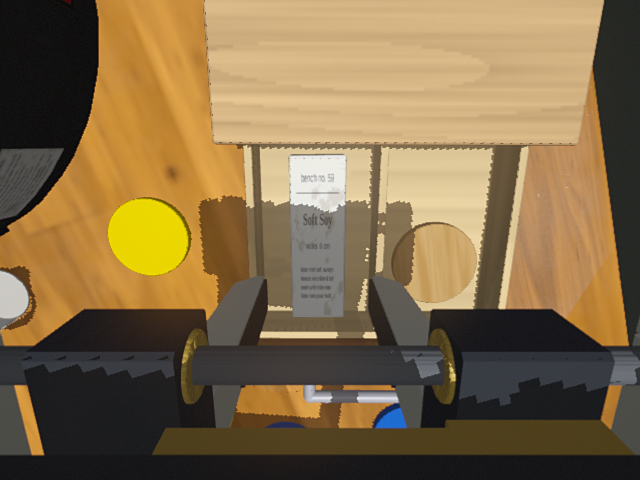

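The carton lies flat and centred in the left compartment, at about (290–346, 155–317). The lid is at (433,262). Next I'll go back to the handle.

servo_tool(plan="-0.01 0.004 0 -7;-0.025 0.009 0 -14;-0.04 0.015 0 -21;-0.055 0.02 0 -28;-0.07 0.026 0 -35;-0.085 0.032 0 -42;-0.1 0.037 0 -49;-0.112 0.042 0 -56;-0.122 0.046 0 -63;-0.13 0.048 0 -70;-0.136 0.05 0 -77;-0.136 0.05 0 -84", grip=0.35)

```text
t: 16.5
tool_pos: [0.4318, -0.1953, 0.1739]
orientation: [-2.635, -1.706, 0.002]
force: [0.4, -0.3, 0.1]
opening: 0.03
gripper_force: 0.0
```

servo_tool(plan="0 0 0 -6;0 0 0 -6;0 0 0 -6;0 0 0 -6")

```text
t: 16.83
tool_pos: [0.4332, -0.1956, 0.1748]
orientation: [-2.552, -1.83, 0.001]
force: [-0.2, -0.7, 0.0]
opening: 0.0301
gripper_force: 0.0
```

```bash
python3 - <<'E'
from h import *
go([.4352,-.1970,.0625],-18.5)
print(status.read_state()["opening"])
E
```

```text
shift mm [ -0.8   2.5 112.3] turn -0.2 or 179.8 q [-0.53 -0.17  1.9  -0.    1.42 -0.21] t 16.8333
0.030083237914120844
```

servo_tool(plan="0 0.002 0.01 0;0 0.002 0.03 0;0 0.002 0.05 0;0 0.002 0.07 0;0 0.002 0.088 0;0 0.002 0.1 0;0 0.002 0.108 0;0 0.002 0.112 0;0 0.002 0.112 0;0 0.002 0.112 0")

```text
t: 17.67
tool_pos: [0.4359, -0.1967, 0.0642]
orientation: [2.549, 1.835, 0.0]
force: [0.1, 1.0, 0.8]
opening: 0.0299
gripper_force: 0.0
```

servo_tool(plan="0 0 0 0;0 0 0 0;0 0 0 0;0 0 0 0;0 0 0 0;0 0 0 0", grip=1, grip_force=30)

```text
t: 18.17
tool_pos: [0.4359, -0.1967, 0.0642]
orientation: [2.549, 1.835, 0.001]
force: [-0.7, 1.4, 5.1]
opening: 0.0091
gripper_force: 30.0
```

servo_tool(plan="0 0.002 0 0;0 0.006 0 0;0 0.012 0 0;0 0.019 0 0;0 0.027 0 0;0 0.035 0 0;0 0.043 0 0;0 0.051 0 0;0 0.059 0 0;0 0.067 0 0;0 0.074 0 0;0 0.08 0 0")

```text
t: 19.17
tool_pos: [0.5121, -0.2224, 0.0643]
orientation: [2.549, 1.835, -0.0]
force: [-2.9, -0.2, 6.4]
opening: 0.0094
gripper_force: 30.0
```

servo_tool(plan="0 0.007 0 0;0 0.014 0 0;0 0.021 0 0;0 0.028 0 0;0 0.035 0 0;0 0.042 0 0;0 0.049 0 0;0 0.055 0 0;0 0.06 0 0;0 0.064 0 0;0 0.067 0 0;0 0.068 0 0")

```text
t: 20.17
tool_pos: [0.5764, -0.2441, 0.0643]
orientation: [2.549, 1.835, -0.0]
force: [-3.1, -2.6, 6.0]
opening: 0.0087
gripper_force: 30.0
```

servo_tool(plan="0 0.001 0 0;0 0.002 0 0;0 0.003 0 0;0 0.004 0 0;0 0.005 0 0;0 0.005 0 0")

```text
t: 20.67
tool_pos: [0.5809, -0.2456, 0.0643]
orientation: [2.549, 1.835, -0.0]
force: [-1.8, -1.7, 5.3]
opening: 0.0085
gripper_force: 30.0
```

servo_tool(plan="0 0.0005 0 0;0 0.001 0 0;0 0.0015 0 0;0 0.002 0 0;0 0.0025 0 0;0 0.003 0 0;0 0.003 0 0")

```text
t: 21.25
tool_pos: [0.5814, -0.2458, 0.0642]
orientation: [-2.547, -1.834, 0.005]
force: [-14.0, 2.0, 15.6]
opening: 0.0089
gripper_force: 30.0
```

servo_tool(plan="0 0.0005 0 0;0 0.001 0 0;0 0.0015 0 0;0 0.002 0 0;0 0.0025 0 0;0 0.003 0 0;0 0.003 0 0")

```text
t: 21.83
tool_pos: [0.5815, -0.2458, 0.064]
orientation: [-2.542, -1.831, 0.011]
force: [-28.7, 7.2, 27.0]
opening: 0.0089
gripper_force: 30.0
```

The drawer has hit its stop. I'll take off the pressing force, then release.

servo_tool(plan="0 -0.002 0 0;0 -0.004 0 0;0 -0.005 0 0;0 -0.005 0 0")

```text
t: 22.17
tool_pos: [0.5813, -0.2457, 0.0642]
orientation: [2.549, 1.835, -0.001]
force: [-3.6, -1.8, 6.4]
opening: 0.009
gripper_force: 30.0
```

servo_tool(plan="0 0 0 0;0 0 0 0;0 0 0 0;0 0 0 0;0 0 0 0", grip=0.35)

```text
t: 22.58
tool_pos: [0.5814, -0.245, 0.0632]
orientation: [-2.549, -1.836, 0.0]
force: [-0.2, 0.0, -0.0]
opening: 0.0298
gripper_force: 0.0
```

servo_tool(plan="0 0 -0.005 0;0 0 -0.015 0;0 0 -0.03 0;0 0 -0.05 0;0 0 -0.07 0;0 -0.01 -0.09 0;0 -0.04 -0.11 0;0 -0.08 -0.13 0;0 -0.11 -0.14 0;0 -0.14 -0.14 0;0 -0.15 -0.14 0;0 -0.15 -0.14 0")

```text
t: 23.58
tool_pos: [0.4381, -0.1973, 0.2053]
orientation: [2.548, 1.834, 0.001]
force: [-0.6, -0.2, -0.6]
opening: 0.0305
gripper_force: 0.0
```

```bash
python3 - <<'E'
from h import *
s=status.read_state();c=eyes.read_camera("wrist");w=c["image"]
t=eyes.read_camera("side")["image"][100:340,220:540]
cv2.imwrite("pics/end.png",cv2.hconcat([cv2.resize(w,(400,300)),cv2.resize(t,(400,300))]))
print(s["tool_pos"])
E
```

```text
[ 0.43805101 -0.19729058  0.20530336]
```

View pics/end.png

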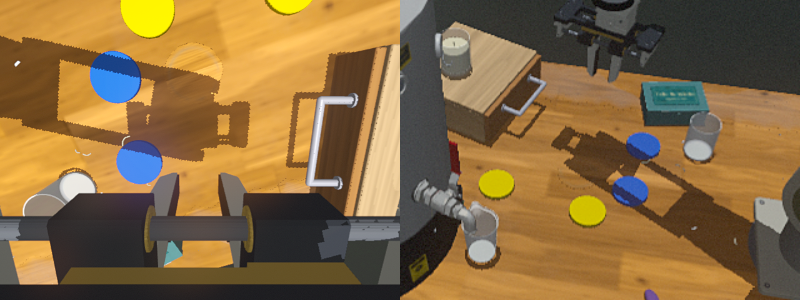

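The drawer front is flush with the unit, the jar still stands on top, the beaker hasn't moved and the gripper is clear. I'm handing the job in.

```bash
python3 -c "
from plant import robot
print(robot.close_job())"
```

```text
the job is handed in; nothing more can be done
None
```

I laid the wick carton flat in the left compartment, slid the drawer fully shut without slamming it, and handed the job in at about 24 s; no verdict was returned.

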